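# Stop the balance rocking

## Robot

A 6-joint arm with a two-finger parallel gripper is mounted at the origin on the work surface. World frame = base frame: x ahead of the robot, y to its left, z up, the work surface at z = 0. Lengths are in m, angles in rad, forces in N, time in s.
With the tool pointing down it reaches from about 0.325 to 0.775 m from the base axis. Payload 5.5 kg.
Tool frame: the origin (TCP) lies at the very end of the fingers, on their centre line; the grasp point (between the pads) lies 19 mm behind it; z points along the fingers, y is the direction in which the jaws open and shut (so a half turn about z gives the same grasp; the last joint's range is limited). The gripper opens to 88 mm and grips with 3 to 60 N. Pads are 20 mm wide; open, the fingers measure 115 mm over their backs; the gripper's body (75 mm by 178 mm) begins 61 mm behind the grasp point.
Start: joints at [-1.172, 0.091, 1.231, -0, 1.82, -0.057], TCP at [0.264, -0.539, 0.223] pointing down, gripper open.
Joint ranges: [-2.87, 2.87], [-0.86, 2.18], [0.17, 2.46], [-1.51, 4.65], [0.06, 2.69], [-2.65, 2.65]. Speed limits (rad/s): [2.57, 2.57, 3.01, 3.14, 3.14, 3.14].

## Interface

Orientations are given as [roll, pitch, yaw] about the fixed x, y, z axes, in that order (R = Rz(yaw) Ry(pitch) Rx(roll)).
In Python, from station import monitor, cams, arm gives the robot as it stands. The module is installed in compiled form; this text tells all that it offers.
- The arm moves only by the tool jog_arm, never from a script. Its argument "commands" is a list of rows, each a list of 4 numbers: the shift along the tool's x, y, z in mm, then the turn about the tool's z in rad. In form: [[tx, ty, tz, roll], ...]. A call has 1 to 10 rows; each row is the pose to reach, as a shift and turn from the pose commanded when the call began, along the tool's axes at that moment; what a row does not reach only later rows make up. A row lasts 1/8 s, in which the tool goes at most 62.5 mm and 10.7 degrees, less where a joint would pass 70% of its speed; a pose out of reach is approached as far as the arm can. A call with a gripper value outside its range is refused whole. "jaw" is the opening, from -1 (shut) to 1 (fully open), set as the call begins (left out, the last holds). The fingers move at their own pace and stop on an object; the grip force is fixed at half the most. Time passes only in rows, so rows that repeat a pose let the fingers close. It gives the time, the measured TCP pose, the force and the opening at its end, in the units of the state.
- monitor.sense(): the state, without advancing time (a new reading comes with each control period).
- cams.grab_frame(name): name is "side" or "top" or "wrist"; returns a dict with "color" (400x640x3 uint8, red, green, blue), "fovy" (degrees; the focal length in pixels is half the picture's height over the tangent of half this angle, whatever the lens; pixels are square), "cx", "cy" (the principal point, pixels), "R" (3x3) and "t" (3): a world point X has camera coordinates R X + t. Camera axes: x right, y down, z forward; pixel columns grow to the right and rows downward; lengths in m; the calibration is good to about 2 mm. The wrist camera is an equidistant fisheye: a pixel r from the principal point sees the ray r / f radians off the axis. A picture is of the moment at which its call begins. There is no depth.
- arm.close_job(): hands the job in, once; it reports no verdict.
Trained networks look in the newest picture that a camera, given by its name, has taken for a name from the list of things; names that differ only in an ending like _2 or _b are one class to them, and where a whole thing is asked for, a point or a joint stands for the part that bears it (a point fixed in the world has none). Each returns a list of dicts, best first, with "confidence" (0 to 1); they miss things now and then, are a little off and sometimes report something else, mostly with a low value. They report only what shows in the picture. A call takes as long as a camera call. They do not tell look-alikes from the thing itself.
- cams.silhouettes(camera, name): "region" (400x640 bool, what is visible of it) and "box" ([left, top, width, height] in pixels, round what is visible of it).
The state is a dict: "time_s": time; "joint_pos": joint angles; "qvel": joint speeds; "effort": joint torques, N m; "ee_pos": TCP position; "ee_rot": TCP orientation; "wrist_force": force on the tool from outside, world axes, zero at the start; "moment": the same for the moment, N m; "grip_width": opening from 0.0 (shut) to 1.0 (fully open).
Only numpy, scipy, OpenCV 4.12 (cv2) and the standard library are available. Lean on these libraries where they do the work, as an engineer would, in place of code of your own. Each camera call takes 0.05 s, during which the arm holds its last target. There are 200 camera calls.

## Task

The laboratory balance rocks: one of its four corner lugs gives when it is pressed. Press down on the lugs with closed fingers, one after another, until you find the one that gives, then press the raised shim lever on the robot's side of that lug down flat and let go. Leave the other three levers up, do not shift or lift the balance, and leave everything else where it is.

Things in the scene. Friction and masses are not known exactly. Their poses are not given: they have to be found in the camera images.
- balance: White laboratory balance, 4 kg, round steel pan, loose on four posts under its corner lugs. Body 215 (x) x 140 (y) x 36 mm, pan top 44 mm above the origin. Origin: centre of its underside, 42 mm above the table; x points away from the robot (display at -x), y left, z up. Each corner has a grey lug 50 (x) x 78 (y) x 12 mm sticking out sideways, flush with the underside.
- lug_near_left (a point): Where to press the near (-x) left (+y) lug: on its top face, at (-77, 115, 12) mm in the balance's frame, axes as the balance's. One of the four lugs, a different one each time, stands on a sprung post: it holds up to about 3 N, then gives, 5 mm in all at about 6 N, and springs back. The others are rigid. All posts look alike.
- lug_near_right (a point): Where to press the near (-x) right (-y) lug: on its top face, at (-77, -115, 12) mm in the balance's frame, axes as the balance's. Each lug has its own shim lever on its -x side: an aluminium leaf 28 mm wide, 4 mm thick, hinged on an axis along y, 23 mm in -x of this point and 26 mm below the balance's underside; its free end, 72 mm from the hinge towards -x, stands raised.
- lug_far_left (a point): Where to press the far (+x) left (+y) lug: on its top face, at (63, 115, 12) mm in the balance's frame, axes as the balance's. To flatten a lug's lever press straight down 65 mm in -x of its press point, same y (42 mm from the hinge): there the leaf's top starts 50 to 70 mm above the table and ends 18 mm above it, resting on a solid block. Its cam then props the lug.
- lug_far_right (a point): Where to press the far (+x) right (-y) lug: on its top face, at (63, -115, 12) mm in the balance's frame, axes as the balance's.
- shim_a (a joint): Angle (rad) of one of the four shim levers: 0 flat, starts raised at 0.70 to 0.85, stays where it is left; about 2 N at the press point moves it. Which of the levers a to d stands at which lug changes every time and is not told.
- shim_b (a joint): Another of the four shim levers, same kind and same values, at a lug that is not told.
- shim_c (a joint): Another of the four shim levers, same kind and same values, at a lug that is not told.
- shim_d (a joint): Another of the four shim levers, same kind and same values, at a lug that is not told.
- weight: Bystander: steel 100 g calibration weight with a knob, 28 mm across, 36 mm high, on the mat in front of the balance; to be left alone. Origin: centre of its underside.
- vial: Bystander: small amber vial with a white cap, 22 mm across, 42 mm high, on the mat left of the balance; to be left alone. Origin: centre of its underside.
- dish: Bystander: shut clear dish, 50 mm across, 14 mm high, on the mat right of the balance; to be left alone. Origin: centre of its underside.
- bottle: Bystander: white bottle, 64 mm across, 150 mm high, well to the left; to be left alone. Origin: centre of its underside.
- slidebox: Bystander: cardboard box 80 x 160 x 45 mm, well to the right; to be left alone. Origin: centre of its underside.
- driver: Bystander: screwdriver, 170 mm long, lying on the right; to be left alone. Origin: centre of its underside.
- beaker: Bystander: clear open cup, 64 mm across, 70 mm high, on the left; to be left alone. Origin: centre of its underside.
Not all that is in view belongs to the job. Leave any purple or yellow look-alike of the part that bears shim_c alone.

How it is judged:
On the way, in this order (a step that is already met when the one before it is completed fails the run):
1. the loose corner has been found: the balance tips as its lug is pressed (angle between balance's own z axis and vertical above 0.012 rad and contact force between the fingers and balance above 1 N), for 0.05 s.
2. the shim lever at the loose corner is pressed flat (value of joint shim_a below 0.06 rad), for 0.1 s.
At the end, for the whole second after the job is handed in: the lever at the loose corner lies flat (under 0.06 rad), the other three are still up (over 0.55 rad), the balance is level within 0.008 rad, at rest and within 10 mm of where it was, and each bystander within 25 mm of its place (value of joint shim_a below 0.06 rad and value of joint each of shim_b, shim_c, shim_d above 0.55 rad and angle between balance's own z axis and vertical below 0.008 rad and distance of balance from where it was at the start of the episode below 0.01 m and linear speed of balance below 0.01 m/s and not (distance of weight from where it was at the start of the episode above 0.025 m) and not (distance of vial from where it was at the start of the episode above 0.025 m) and not (distance of dish from where it was at the start of the episode above 0.025 m) and not (distance of bottle from where it was at the start of the episode above 0.025 m) and not (distance of slidebox from where it was at the start of the episode above 0.025 m) and not (distance of driver from where it was at the start of the episode above 0.025 m) and not (distance of beaker from where it was at the start of the episode above 0.025 m)); the robot touches nothing.
It fails at once if a lever at a sound corner is pressed down (below 0.55 rad) (value of joint any of shim_b, shim_c, shim_d below 0.55 rad).
It fails at once if the balance is lifted or shifted more than 10 mm (distance of balance from where it was at the start of the episode above 0.01 m).
It fails at once if a bystander is moved more than 25 mm (distance of any of weight, vial, dish, bottle, slidebox, driver, beaker from where it was at the start of the episode above 0.025 m).
It also fails if it takes over 58 s, if anything falls off the work surface, if the arm or the gripper's body presses on something with over 40 N, if the wrist force passes 120 N, or if a joint passes its speed limit or range.

## Working session

There is one attempt and no reset: what is moved stays moved. The work goes in short steps, Python scripts to look and compute and a tool call to move; the robot and the scene stay as the last step left them, time stands still between calls to the robot, and variables do not carry over. Pictures are saved under pics/ and viewed, about 8 in all and at most 12, crops included, and the job is handed in when it is done.

Besides the shell and the picture viewer there is one more tool, called after ">>>" as name(argument=value, ...), one argument or row to a line, values as JSON. jog_arm: Moves the arm, as the interface text tells. Its arguments: {"type":"object","properties":{"commands":{"type":"array"},"jaw":{"type":"number"}},"required":["commands"]}

```bash
mkdir -p pics; python3 - <<'E'
from station import monitor, cams, arm
import cv2, pickle
s=monitor.sense(); print({k:s[k] for k in('time_s','ee_pos','ee_rot','wrist_force','grip_width')})
for c in('top','side'):
    f=cams.grab_frame(c); cv2.imwrite(f'pics/{c}0.png',f['color'][:,:,::-1]); 
    print(c,f['fovy'],f['cx'],f['cy'],f['R'],f['t'])
    o={}
    for n in('balance','shim_a','weight','vial','dish','lug_near_left'):
        r=cams.silhouettes(c,n); o[n]=r
        print(n,[(round(d['confidence'],2),list(map(int,d['box']))) for d in r])
    pickle.dump((f,o),open(f'{c}.pkl','wb'))
E
```

```text
{'time_s': 0.0, 'ee_pos': array([ 0.26400349, -0.53846991,  0.22152451]), 'ee_rot': array([-3.13968052e+00, -7.29912770e-05,  4.55834787e-01]), 'wrist_force': array([ 0.08600285,  0.15019224, -0.46725168]), 'grip_width': 1.0010817265185714}
top 43.03144849308039 312.9127016671559 195.54035566809165 [[-0.0813719  -0.99665982 -0.00691437]
 [-0.97250716  0.08091488 -0.21836348]
 [ 0.21819359 -0.01104438 -0.97584301]] [0.03781527 0.57428161 1.23862637]
balance [(0.58, [268, 136, 109, 84]), (0.4, [319, 231, 10, 11])]
shim_a [(0.7, [129, 159, 14, 31]), (0.69, [357, 167, 14, 17]), (0.65, [270, 167, 11, 14]), (0.61, [265, 218, 18, 18])]
weight [(0.61, [320, 231, 7, 12])]
vial [(0.65, [251, 180, 6, 8])]
dish [(0.65, [379, 174, 14, 20])]
lug_near_left [(0.66, [268, 142, 107, 79])]
side 56.80513159501826 318.53368877237125 198.34106974381555 [[-0.93362525 -0.35812854 -0.00937219]
 [-0.17102498  0.46853682 -0.86673162]
 [ 0.31479254 -0.80759965 -0.49868674]] [0.54708122 0.16261474 1.09227471]
balance [(0.94, [272, 174, 84, 51])]
shim_a [(0.8, [203, 280, 27, 24]), (0.68, [226, 244, 27, 17]), (0.42, [285, 210, 16, 8])]
weight []
vial []
dish [(0.29, [332, 151, 30, 25])]
lug_near_left [(0.78, [274, 176, 85, 52])]
```

```bash
python3 - <<'E'
import cv2,numpy as np
a=cv2.imread('pics/top0.png')[110:260,110:430]; b=cv2.imread('pics/side0.png')[120:320,180:420]
cv2.imwrite('pics/c1.png',cv2.resize(a,(800,375),interpolation=cv2.INTER_CUBIC))
cv2.imwrite('pics/c2.png',cv2.resize(b,(720,600),interpolation=cv2.INTER_CUBIC))
E
```

```text
(no output)
```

View pics/c1.png

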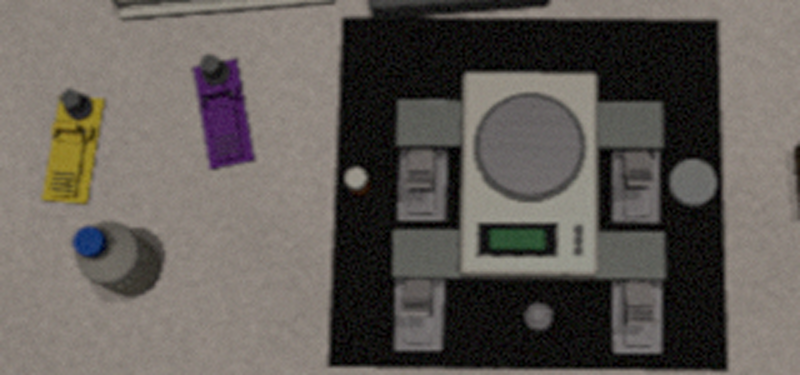

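View pics/c2.png

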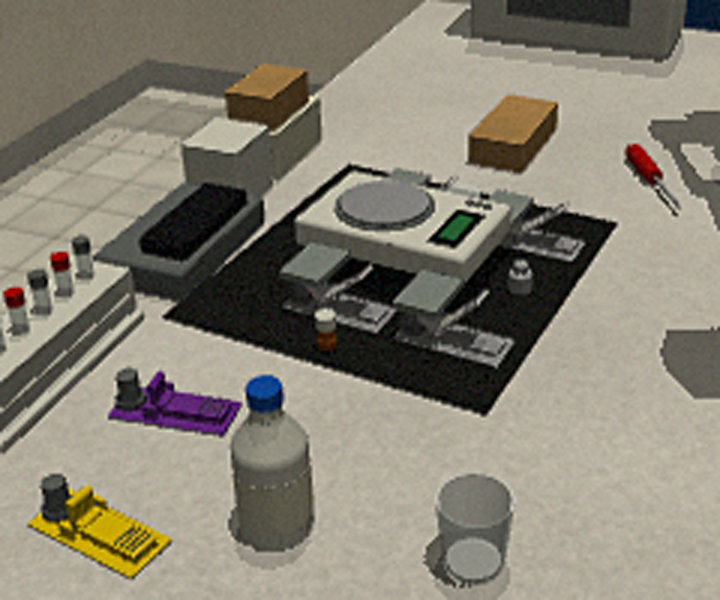

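The top view shows the balance on the mat with four lugs and aluminium levers, at about (304,190), (278,187), (365,185), (277,235) and (365,236) in the full picture. The purple look-alike at about (200,155) and the yellow one at (140,170) are off the mat to the left. The side view agrees: the four bare-aluminium levers are the ones meant.

```bash
cat > h.py <<'E'
import numpy as np
def ray(f,u,v,z):
    F=200/np.tan(np.radians(f['fovy'])/2)
    d=f['R'].T@np.array([(u-f['cx'])/F,(v-f['cy'])/F,1]); c=-f['R'].T@f['t']
    return c+d*(z-c[2])/d[2]
E
python3 - <<'E'
import pickle,numpy as np
from h import ray
f,o=pickle.load(open('top.pkl','rb'))
pts={ # local xy, z, crop px
'bFL':(107.5,70,.078,462,72),'bFR':(107.5,-70,.078,597,72),'bNR':(-107.5,-70,.078,600,273),'bNL':(-107.5,70,.078,461,274),
'FLl':(88,148,.054,396,100),'FLn':(38,148,.054,396,148),'FRl':(88,-148,.054,664,101),'NLf':(-52,148,.054,393,230),'NLn':(-102,148,.054,393,278),'NRf':(-52,-148,.054,666,232),'NRn':(-102,-148,.054,667,278)}
L=[];W=[]
for k,(x,y,z,u,v) in pts.items():
    L.append((x/1e3,y/1e3)); W.append(ray(f,110+u/2.5,110+v/2.5,z)[:2])
L=np.array(L);W=np.array(W)
lc,wc=L.mean(0),W.mean(0); U,_,V=np.linalg.svd((L-lc).T@(W-wc)); R=(U@V).T; t=wc-R@lc
print('yaw',np.arctan2(R[1,0],R[0,0]),'t',t); print(np.round((L@R.T+t-W)*1e3,1))
for n,x,y in(('NL',-77,115),('NR',-77,-115),('FL',63,115),('FR',63,-115)):
    print(n,'lug',np.round(R@[x/1e3,y/1e3]+t,4),'lever',np.round(R@[(x-65)/1e3,y/1e3]+t,4))
for n,u,v,z in(('bottle cap',90,241,.15),('vial',356,178,.042),('dish',692,182,.014),('weight',539,316,.03),('NL base corner',395,350,0.01),('NR base',663,353,.01)): print(n,ray(f,110+u/2.5,110+v/2.5,z))
E
```

```text
yaw -0.08416993028752215 t [ 0.61160268 -0.03651185]
[[-2.4 -1.2]
 [-2.4 -0.6]
 [-5.3 -0.1]
 [-4.   0.2]
 [ 1.6  6. ]
 [ 4.2  7. ]
 [ 1.4 -7.2]
 [ 1.9  6. ]
 [ 2.2  7.1]
 [ 2.4 -8.6]
 [ 0.4 -8.6]]
NL lug [0.5445 0.0846] lever [0.4798 0.09  ]
NR lug [ 0.5252 -0.1446] lever [ 0.4604 -0.1392]
FL lug [0.684  0.0728] lever [0.6193 0.0782]
FR lug [ 0.6647 -0.1564] lever [ 0.5999 -0.1509]
bottle cap [0.56268842 0.39062925 0.15      ]
vial [0.63198002 0.14569526 0.042     ]
dish [ 0.60498629 -0.21018223  0.014     ]
weight [ 0.47225214 -0.03376319  0.03      ]
NL base corner [0.45177308 0.11878237 0.01      ]
NR base [ 0.42565454 -0.15992064  0.01      ]
```

>>> jog_arm(
  commands=[
    [408,-239,100,0.54],
    [408,-239,100,0.54],
    [408,-239,100,0.54],
    [408,-239,100,0.54],
    [408,-239,100,0.54],
    [408,-239,100,0.54],
    [408,-239,100,0.54],
    [408,-239,100,0.54],
    [408,-239,100,0.54],
    [408,-239,100,0.54],
  ],
  jaw=-1,
)

```text
time_s: 1.95
ee_pos: [0.5251, -0.1449, 0.1228]
ee_rot: [3.141, 0.0, -0.084]
wrist_force: [-0.2, -0.5, -0.9]
grip_width: 0.002
```

```bash
python3 - <<'E'
from station import cams
import cv2,numpy as np,pickle
f=cams.grab_frame('wrist'); pickle.dump(f,open('w.pkl','wb')); cv2.imwrite('pics/w1.png',f['color'][:,:,::-1])
F=200/np.tan(np.radians(f['fovy'])/2)
for n,p in(('tcp',[.5251,-.1449,.1228]),('NRlug',[.5252,-.1446,.054]),('NLlug',[.5445,.0846,.054]),('FRlug',[.6647,-.1564,.054]),('FLlug',[.684,.0728,.054])):
    c=f['R']@np.array(p)+f['t']; th=np.arctan2(np.hypot(c[0],c[1]),c[2]); u=c[:2]/np.hypot(c[0],c[1])*th*F+[f['cx'],f['cy']]; print(n,u.round())
E
```

```text
tcp [314. 248.]
NRlug [314. 207.]
NLlug [ 80. 204.]
FRlug [314.  24.]
FLlug [65. 60.]
```

View pics/w1.png

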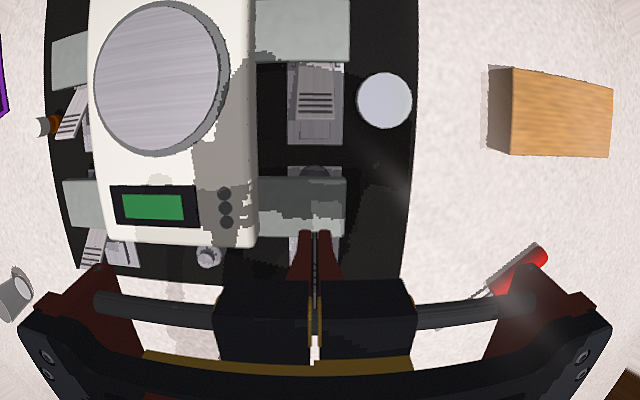

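The wrist view shows the near right lug at columns 257–347, rows 178–238. My press point projects to (314,207), well on it. Descending.

>>> jog_arm(
  commands=[
    [0,0,40,0],
    [0,0,62,0],
    [0,0,64,0],
    [0,0,66,0],
    [0,0,68,0],
    [0,0,69,0],
    [0,0,70,0],
    [0,0,70,0],
  ],
)

```text
time_s: 3.0
ee_pos: [0.5257, -0.1448, 0.0543]
ee_rot: [3.141, -0.002, -0.084]
wrist_force: [-1.7, 0.4, 5.1]
grip_width: 0.003
```

>>> jog_arm(
  commands=[
    [0,0,1,0],
    [0,0,2,0],
    [0,0,3,0],
    [0,0,3,0],
  ],
)

```text
time_s: 3.5
ee_pos: [0.5258, -0.1448, 0.0542]
ee_rot: [3.14, -0.003, -0.084]
wrist_force: [-8.5, 2.0, 20.4]
grip_width: 0.008
```

Rigid: 20 N and no give. Next is the far right lug.

>>> jog_arm(
  commands=[
    [0,0,-50,0],
    [50,0,-60,0],
    [100,0,-60,0],
    [139,0,-60,0],
    [139,0,-30,0],
    [139,0,-10,0],
    [139,0,-7,0],
    [139,0,-5,0],
    [139,0,-3,0],
    [139,0,-2,0],
  ],
)

```text
time_s: 4.75
ee_pos: [0.6642, -0.1565, 0.0536]
ee_rot: [3.141, -0.002, -0.084]
wrist_force: [-2.8, 0.9, 5.7]
grip_width: 0.007
```

>>> jog_arm(
  commands=[
    [0,0,1,0],
    [0,0,2,0],
    [0,0,2,0],
  ],
)

```text
time_s: 5.12
ee_pos: [0.6643, -0.1566, 0.0522]
ee_rot: [3.141, -0.003, -0.084]
wrist_force: [-2.9, 1.3, 7.4]
grip_width: 0.007
```

It gives here: 1.4 mm for about 2 N. I'll press on to confirm and tip the balance enough.

>>> jog_arm(
  commands=[
    [0,0,1,0],
    [0,0,2,0],
    [0,0,3,0],
    [0,0,4,0],
    [0,0,4,0],
    [0,0,4,0],
  ],
)

```text
time_s: 5.88
ee_pos: [0.6646, -0.1567, 0.0501]
ee_rot: [3.14, -0.004, -0.084]
wrist_force: [-4.6, 0.0, 13.4]
grip_width: 0.001
```

```bash
python3 - <<'E'
from station import cams
import cv2
f=cams.grab_frame('side'); cv2.imwrite('pics/s2.png',cv2.resize(f['color'][140:260,240:400,::-1],(800,600),interpolation=cv2.INTER_CUBIC))
E
```

```text
(no output)
```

Now 13 N with about 4 mm travel (bottomed), so the far right corner is the loose one. Moving to its lever.

>>> jog_arm(
  commands=[
    [0,0,-40,0],
    [0,0,-60,0],
    [-35,0,-60,0],
    [-65,0,-60,0],
    [-65,0,-60,0],
  ],
)

```text
time_s: 6.55
ee_pos: [0.5979, -0.1507, 0.1058]
ee_rot: [3.142, 0.0, -0.085]
wrist_force: [0.5, -0.2, -0.1]
grip_width: -0.002
```

```bash
python3 - <<'E'
from station import cams
import cv2
f=cams.grab_frame('wrist'); cv2.imwrite('pics/w3.png',f['color'][:,:,::-1])
E
```

```text
(no output)
```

View pics/w3.png

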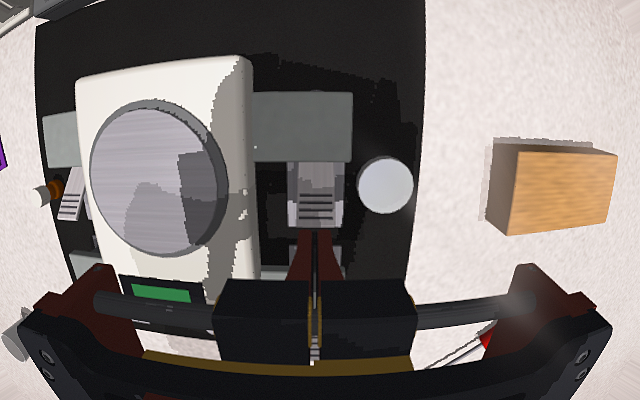

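The fingers (column 314) line up with the far right aluminium lever (columns 288–343). Pressing straight down.

>>> jog_arm(
  commands=[
    [0,0,25,0],
    [0,0,36,0],
    [0,0,46,0],
    [0,0,56,0],
    [0,0,66,0],
    [0,0,76,0],
    [0,0,84,0],
    [0,0,88,0],
    [0,0,90,0],
    [0,0,90,0],
  ],
)

```text
time_s: 7.85
ee_pos: [0.5987, -0.1508, 0.018]
ee_rot: [3.141, 0.0, -0.084]
wrist_force: [-8.0, 1.2, 13.2]
grip_width: 0.008
```

>>> jog_arm(
  commands=[
    [0,0,1,0],
    [0,0,2,0],
    [0,0,2,0],
    [0,0,-10,0],
    [0,0,-40,0],
    [0,0,-90,0],
    [0,0,-140,0],
    [0,0,-140,0],
  ],
)

```text
time_s: 8.85
ee_pos: [0.6014, -0.1514, 0.1617]
ee_rot: [3.14, -0.01, -0.084]
wrist_force: [-0.7, 0.4, -0.8]
grip_width: 0.005
```

>>> jog_arm(
  commands=[
    [-60,60,0,0],
    [-120,120,0,0],
    [-150,180,0,0],
    [-150,240,0,0],
    [-150,240,0,0],
    [-150,240,0,0],
  ],
)

```text
time_s: 9.6
ee_pos: [0.4276, -0.3794, 0.1537]
ee_rot: [-3.14, 0.002, -0.088]
wrist_force: [0.3, 0.4, -0.0]
grip_width: 0.006
```

```bash
python3 - <<'E'
from station import cams,monitor
import cv2,numpy as np
s=monitor.sense(); print(s['time_s'],s['ee_pos'],s['wrist_force'])
a=cams.grab_frame('top')['color'][110:260,240:440,::-1]; b=cams.grab_frame('side')['color'][155:250,260:400,::-1]
cv2.imwrite('pics/e1.png',cv2.resize(a,(800,600),interpolation=cv2.INTER_CUBIC))
cv2.imwrite('pics/e2.png',cv2.resize(b,(800,543),interpolation=cv2.INTER_CUBIC))
E
```

```text
9.6 [ 0.42763049 -0.37936514  0.15369167] [ 0.30194275  0.38038048 -0.00072113]
```

View pics/e1.png

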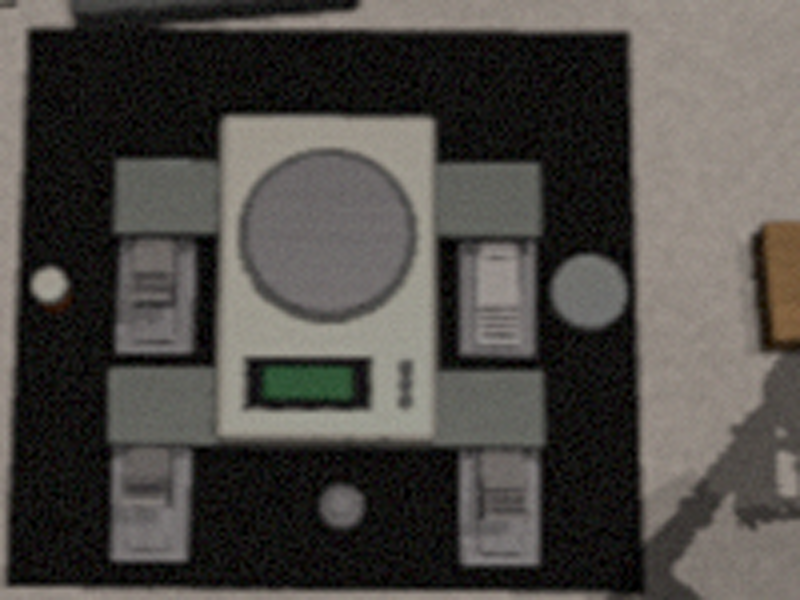

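View pics/e2.png

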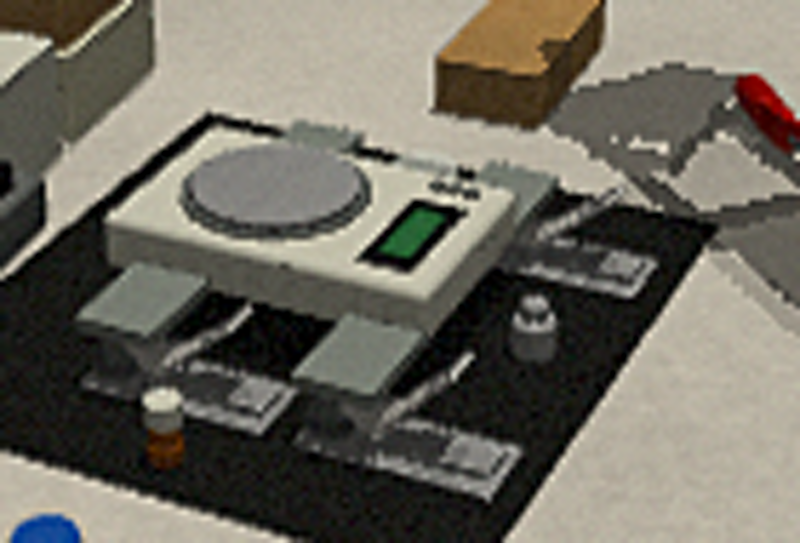

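The top view shows the far right lever lying flat at (497,295) and the other three raised, with the balance, vial, dish and weight in place. The side view agrees: three levers are up and the balance looks level. The robot is clear, so I'm handing in.

```bash
python3 -c "
from station import arm
print(arm.close_job())"
```

```text
the job is handed in; nothing more can be done
None
```

The loose corner was the far right one. I pressed its shim lever flat, let go, and handed the job in after about 10 s of robot time; no verdict is reported.

- **Pressing the lugs:** the near right lug held rigid at 20 N. The far right lug gave about 4 mm before bottoming at about 13 N. I didn't press the two left lugs, since the loose one was already found.
- **Flattening the lever:** the fingers reached 18 mm above the table, where the lever should rest on its block, at about 13 N. I then pushed 2 mm further and lifted clear.
- **Last checks:** pictures from above and the side show that lever flat and the other three up. The balance looks level, and it, the weight, vial and dish look to be in place. I judged this by eye and didn't measure the lever angle or tilt. The beaker was outside the final crops and the bottle and driver only partly in them, but the arm never went near the bottle or beaker. No check failed or disagreed.

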